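# Pin the cell plates to the slanted assembly stand

### The arm

A 6-joint arm with a two-finger parallel gripper is mounted at the origin on a cart in front of the work surface, level with it; the furniture and walls round the work are solid. World frame = base frame: x ahead of the robot, y to its left, z up, the work surface at z = 0. Lengths are in m, angles in rad, forces in N, time in s.
With the tool pointing down it reaches from about 0.35 to 0.975 m from the base axis. Payload 4.9 kg.
Tool frame: the origin (TCP) lies midway between the tips of the shut fingers; the grasp point (between the pads) lies 19 mm behind it; z points along the fingers, y is the line along which they close (so a half turn about z gives the same grasp; the last joint's range is limited). The gripper opens to 85 mm and grips with 20 to 120 N. Pads are 22 mm wide; open, the fingers measure 114 mm over their backs; the gripper's body (76 mm by 85 mm) begins 54 mm behind the grasp point. The pads swing forward as they close: fully open they stand 13 mm farther back than shut.
Start: joints at [-1.404, 0.053, 1.613, -0, 1.476, -0.119], TCP at [0.176, -0.6, 0.231] pointing down, gripper open.
Joint ranges: [-3.01, 3.01], [-1.01, 2.22], [0.06, 2.58], [-1.02, 4.17], [0.09, 2.62], [-3.14, 3.14]. Speed limits (rad/s): [2.57, 2.57, 3.14, 3.14, 3.14, 3.14].

### API

Orientations are given as a rotation vector (axis times angle).
In Python, from station import ctrl gives the robot as it stands. The module is installed in compiled form; this text tells all that it offers.
- The arm moves only by the shell command python3 -m handwheel 'ROWS' [OPENING] [FORCE]. ROWS is JSON, a list of rows, each a list of 2 entries, a list of its own where there are three numbers: the shift along the tool's x, y, z in cm, then the turn, a rotation vector about the tool's x, y, z in rad. In form: [[[tx, ty, tz], [ax, ay, az]], ...]. A call has 1 to 5 rows; each row is the pose to reach, as a shift and turn from the pose commanded when the call began, along the tool's axes at that moment; what a row does not reach only later rows make up. A row lasts 1/8 s, in which the tool goes at most 62.5 mm and 10.7 degrees, less where a joint would pass 70% of its speed; a pose out of reach is approached as far as the arm can. A call with a gripper value outside its range is refused whole. OPENING is the gripper's target within -1 to 1 (shut at 1, half-way at 0, fully open at -1), set as the call begins (- or left out, the last holds). The fingers move at their own pace and stop on an object; FORCE is the grip in N (left out, the last holds). Time passes only in rows, so rows that repeat a pose let the fingers close. It gives the time, the measured TCP pose, the force, the opening and the grip force at its end, in the units of the state.
- ctrl.get_obs(): the state, without advancing time (a new reading comes with each control period).
- ctrl.get_image(name): name is "scene" or "top" or "wrist"; returns the picture (400x640x3 uint8, blue, green, red); there is no depth.
- ctrl.calibration(name): a dict with "fx", "fy", "cx", "cy" (pixels), "R" (3x3) and "t" (3): a world point X has camera coordinates R X + t. Camera axes: x right, y down, z forward; pixel columns grow to the right and rows downward; lengths in m; the calibration is good to about 2 mm. A picture is of the moment at which its call begins: read the wrist's pose just before it. calibration takes no time and is no camera call; for the wrist camera it gives the pose at the moment of the call.
- ctrl.finish_job(): hands the job in; it is judged then, once.
Trained networks look in the newest picture that a camera, given by its name, has taken for a name from the list of things; names that differ only in an ending like _2 or _b are one class to them, and where a whole thing is asked for, a point or a joint stands for the part that bears it (a point fixed in the world has none). Each returns a list of dicts, best first, with "score" (0 to 1); they miss things now and then, are a little off and sometimes report something else, mostly with a low value. They report only what shows in the picture. A call takes as long as a camera call. They do not tell look-alikes from the thing itself.
- ctrl.look_for(camera, query): "position" ([column, row] in pixels, amid what is visible of it).
- ctrl.landmark_of(camera, query): "position" ([column, row] in pixels: a listed point, or the origin of a listed thing).
The state is a dict: "t": time; "q": joint angles; "dq": joint speeds; "effort": joint torques, N m; "tool_pos": TCP position; "tool_rot": TCP orientation; "contact_force": force on the tool from outside, world axes, zero at the start; "wrist_torque": the same for the moment, N m; "opening": finger opening in m; "grip_force": force on a finger pad.
Only numpy, scipy, OpenCV 4.12 (cv2) and the standard library are available. Lean on these libraries where they do the work, as an engineer would, in place of code of your own. Each camera call takes 0.05 s, during which the arm holds its last target. There are 200 camera calls.

### The job

Lock the two stacked cell plates onto the slanted assembly stand: lift the steel locking pin out of its grey rest by its red grip and push it down through both plates and the stand until its collar lies flush on the white plate, then let go of it. Only one of the plates' three holes runs right through the stand; below the other two the stand is stopped part-way down, and which is which is hidden and changes, so feel for it with the pin. Leave the plates lying in their tray, and leave everything else on the bench where it stands.

Things in the scene. Friction and masses are not known exactly. Their poses are not given: they have to be found in the camera images.
- stand: fixed aluminium stand on a dark foot plate 130 x 190 mm; origin on the bench under the middle of its bed, z up. Its 100 x 170 mm bed slopes 30 degrees, far (+x) edge high; the bed's normal, along which the holes run, is (-0.5, 0, 0.866) in this frame. Bed surface 105 mm high at its middle, a tray with a 10 mm rim, in which the two plates lie with 2 mm of play each way
- bore_left (a point): centre of the stand's left (+y of the stand) bore, on the bed surface under the plates (16 mm along the normal below the white plate's top); 14 mm in diameter, 30 mm deep if it runs through, 10 mm if stopped. The bores lie 40 mm apart along the stand's y. Orientation as the stand's (not sloped)
- bore_mid (a point): the same for the middle bore
- bore_right (a point): the same for the right (-y) bore
- frame_plate: blue lower plate, loose, 76 x 144 x 8 mm, three through holes 14 mm in diameter, 40 mm apart along its y, over the bores but up to 2 mm out of line (the tapered pin draws it into line); origin at the centre of its underside, on the sloping bed; z is the bed's normal
- cover_plate: white upper plate, loose, same size and holes as the blue one, lying on it; origin at the centre of its underside, its top 8 mm above that along its own z, which is the bed's normal
- pin_grip (a point): centre of the red grip of the locking pin, a square bar 18 x 18 mm, 46 mm long, axis along z, flats across x and y (either pair may be gripped). It lies 30 mm above the underside of the collar. The pin weighs about 60 g
- pin_collar (a point): centre of the underside of the pin's steel collar (28 mm diameter, 5 mm thick); z runs up the grip. Below it is the shank, 12 mm diameter, 52 mm long, its last 11 mm tapering to a tip of 6 mm. Home, the collar lies on the white plate and the tip stands 6 mm out below the bore; in a stopped bore the pin is blocked with its collar about 26 mm above the white plate
- pin_rest: grey block 64 x 64 mm, 60 mm high, fixed; origin on the bench under its centre. The pin stands upright in its hole (15 mm wide, 57 mm deep), collar on the block's top
- beaker_50: small empty glass beaker, 44 mm across, 55 mm high, a bystander; origin under its centre
- amber_bottle_2: amber glass bottle with a black cap, 58 mm across, 118 mm high, a bystander; origin under its centre
- dropper_bottle: small amber bottle with a dark dropper bulb, 36 mm across, 101 mm high, a bystander; origin under its centre
- sample_pot_1: white sample pot with an orange band, 54 mm across, 68 mm high, a bystander; origin under its centre
There are look-alikes about, which are no part of the job. Leave any yellow look-alike of the part that bears pin_grip alone.

How it is judged:
On the way:
1. the pin is lifted clear of its rest (tip above the rest's top) (height (world z) of pin_tip above 0.065 m), for 0.2 s.
At the end, for the whole second after the job is handed in: the released pin stands through both plates and the stand: collar within 2.5 mm of the white plate's top and 19.5 mm of a bore's centre (16 when perfect), axis within 7 degrees of the plate's normal; the plates lie on each other (origins under 11 mm apart, within 3 degrees), at rest (z of pin_collar in the frame of cover_plate between 0.005 and 0.0105 m and angle between the z axis of cover_plate and the z axis of pin_grip, either way round below 0.12 rad and (distance between pin_collar and bore_left below 0.0195 m or distance between pin_collar and bore_mid below 0.0195 m or distance between pin_collar and bore_right below 0.0195 m) and distance between frame_plate and cover_plate below 0.011 m and angle between the z axis of frame_plate and the z axis of cover_plate, either way round below 0.05 rad and linear speed of cover_plate below 0.01 m/s and contact force between the fingers and anything else below 0.1 N); the robot touches nothing.
It fails at once if a plate is pulled out of its place (moved more than 12 mm) (distance of any of cover_plate, frame_plate from where it was at the start of the episode above 0.012 m).
It fails at once if a bystander is moved more than 30 mm (distance of any of beaker_50, amber_bottle_2, dropper_bottle, sample_pot_1 from where it was at the start of the episode above 0.03 m).
It also fails if it takes over 51 s, if anything falls off the work surface, if the arm or the gripper's body presses on something with over 40 N, if the wrist force passes 120 N, or if a joint passes its speed limit or range.

## Working session

There is one attempt and no reset: what is moved stays moved. The work goes in short steps, Python scripts to look and compute and a shell command to move; the robot and the scene stay as the last step left them, time stands still between calls to the robot, and variables do not carry over. Pictures are saved under pics/ and viewed, at most 10 in all, crops included, and the job is handed in when it is done.

```bash
mkdir -p pics
cat > h.py <<'E'
import numpy as np, cv2
from station import ctrl
from scipy.spatial.transform import Rotation as R
def ray(c,p):
    k=ctrl.calibration(c); Rm=np.array(k["R"]); t=np.array(k["t"])
    d=Rm.T@np.array([(p[0]-k["cx"])/k["fx"],(p[1]-k["cy"])/k["fy"],1]); return -Rm.T@t, d/np.linalg.norm(d)
def atz(c,p,z):
    o,d=ray(c,p); return o+d*(z-o[2])/d[2]
def tri(l):
    A=0;b=0;rs=[ray(*x) for x in l]
    for o,d in rs:
        P=np.eye(3)-np.outer(d,d); A=A+P; b=b+P@o
    X=np.linalg.solve(A,b); return X,[np.linalg.norm(np.cross(X-o,d)) for o,d in rs]
def proj(c,X):
    k=ctrl.calibration(c); v=np.array(k["R"])@np.array(X)+np.array(k["t"]); return [k["fx"]*v[0]/v[2]+k["cx"],k["fy"]*v[1]/v[2]+k["cy"]]
E
python3 - <<'E'
from h import *
np.set_printoptions(precision=4,suppress=True)
for c in ("scene","top"):
    cv2.imwrite(f"pics/{c}0.png",ctrl.get_image(c))
    for q in ("pin_grip","pin_collar","pin_rest","bore_left","bore_mid","bore_right","stand","cover_plate","frame_plate"):
        print(c,q,[(round(d["score"],2),np.round(d["position"],1).tolist()) for d in ctrl.landmark_of(c,q)[:3]])
o=ctrl.get_obs();print(o["t"],o["tool_pos"],o["tool_rot"],o["contact_force"])
E
```

```text
scene pin_grip [(0.44, [397.9, 179.1])]
scene pin_collar [(0.54, [396.9, 184.6])]
scene pin_rest [(0.96, [398.3, 203.3])]
scene bore_left [(0.61, [304.4, 193.1])]
scene bore_mid [(0.75, [303.9, 209.4]), (0.44, [231.4, 262.1])]
scene bore_right [(0.89, [317.2, 206.5]), (0.31, [303.2, 239.3])]
scene stand [(0.83, [301.6, 237.7]), (0.65, [399.8, 177.7])]
scene cover_plate [(0.84, [305.9, 206.8])]
scene frame_plate [(0.54, [307.3, 211.8]), (0.17, [271.9, 308.2])]
top pin_grip [(0.54, [215.3, 251.5]), (0.44, [420.4, 223.3]), (0.42, [454.4, 228.1])]
top pin_collar [(0.5, [446.6, 234.1]), (0.4, [417.6, 224.5])]
top pin_rest [(0.83, [413.7, 226.1]), (0.6, [419.7, 222.0])]
top bore_left [(0.91, [276.8, 197.5]), (0.21, [292.7, 198.8])]
top bore_mid [(0.9, [295.1, 200.5])]
top bore_right [(0.95, [306.5, 203.1]), (0.57, [203.4, 177.4])]
top stand [(0.72, [296.7, 208.3])]
top cover_plate [(0.91, [295.6, 196.0])]
top frame_plate [(0.51, [293.1, 199.8])]
1.0 [ 0.1762 -0.5996  0.2313] [ 3.1095  0.4474 -0.    ] [-0.4257  0.2277 -0.0996]
```

View pics/scene0.png

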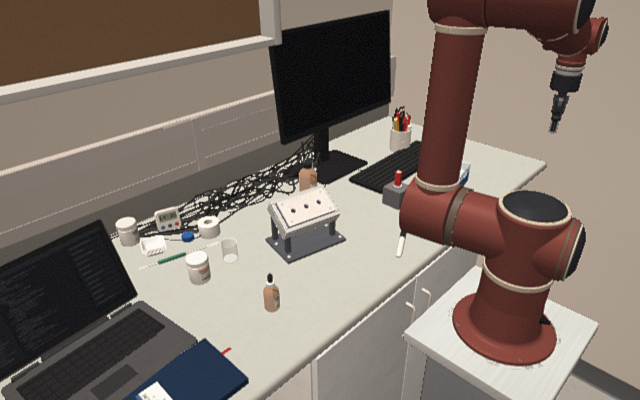

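View pics/top0.png

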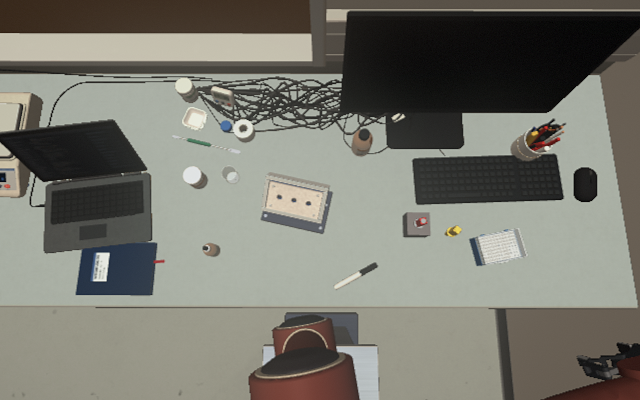

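Run:
```python
from h import *
np.set_printoptions(precision=4,suppress=True)
print("rest top",tri([("scene",[397.9,179.1]),("top",[420.4,223.3])]))
for a,b,n in (([398.3,203.3],[413.7,226.1],"rest"),([396.9,184.6],[417.6,224.5],"collar"),([303.9,209.4],[295.1,200.5],"mid"),([305.9,206.8],[295.6,196],"cover")): print(n,tri([("scene",a),("top",b)]))
for n,p in (("L",[276.8,197.5]),("M",[295.1,200.5]),("R",[306.5,203.1])): print(n,atz("top",p,.105))
for c in("scene","top"): k=ctrl.calibration(c);print(c,k["fx"],-np.array(k["R"]).T@k["t"])
```

```text
rest top (array([ 0.4798, -0.2728,  0.0853]), [np.float64(0.0021623014329809993), np.float64(0.002162301432980938)])
rest (array([ 0.4804, -0.279 , -0.0048]), [np.float64(0.0028268158344738246), np.float64(0.0028268158344739746)])
collar (array([ 0.4792, -0.2695,  0.0674]), [np.float64(0.002387366160244496), np.float64(0.002387366160244535)])
mid (array([0.5408, 0.0706, 0.1032]), [np.float64(0.004840196060724974), np.float64(0.004840196060724804)])
cover (array([0.5472, 0.0652, 0.1079]), [np.float64(0.0014508181565630427), np.float64(0.001450818156562949)])
L [0.5447 0.1173 0.105 ]
M [0.5365 0.0674 0.105 ]
R [0.5294 0.0365 0.105 ]
scene 461.316612883814 [-0.2274  0.8038  0.7585]
top 375.1417707591208 [ 0.3292 -0.0071  1.1002]
```

The scene picture shows the red grip on its grey rest at (398,180) and the stand at (305,210). In the top view, the rest is at (417,224), the yellow look-alike at (454,230) and the holes near (279,196), (293,200) and (308,203). Next I go above the pin for a wrist look.

```bash
cat >> h.py <<'E'
np.set_printoptions(precision=4,suppress=True)
def go(p,rot=None):
    "shift cm + turn from the measured pose to a world pose; rot = matrix"
    o=ctrl.get_obs(); T=R.from_rotvec(o["tool_rot"]); s=T.inv().apply(np.array(p)-o["tool_pos"])*100
    w=(T.inv()*R.from_matrix(rot)).as_rotvec() if rot is not None else np.zeros(3)
    print("shift",s.round(2),"turn",w.round(4)); return s,w
E
python3 - <<'E'
from h import *
go([0.45,-0.28,0.26])
k=ctrl.calibration("wrist");print(-np.array(k["R"]).T@k["t"],np.array(k["R"]),k["fx"]); print(R.from_rotvec(ctrl.get_obs()["tool_rot"]).as_matrix())
E
```

```text
shift [ 35.28 -22.95  -2.87] turn [0. 0. 0.]
[ 0.2485 -0.5781  0.375 ] [[ 0.2827 -0.9592  0.0015]
 [-0.9164 -0.2696  0.2958]
 [-0.2834 -0.085  -0.9552]] 331.93373363184173
[[ 0.9594  0.2819 -0.    ]
 [ 0.2819 -0.9594 -0.0001]
 [-0.      0.0001 -1.    ]]
```

```bash
python3 -m handwheel '[[[5,-3.2,-0.5],[0,0,0]],[[10,-6.5,-1],[0,0,0]],[[15,-9.8,-1.5],[0,0,0]],[[20,-13,-2],[0,0,0]],[[25,-16.3,-2.5],[0,0,0]]]' -1 && python3 -m handwheel '[[[5,-3.2,-0.2],[0,0,0]],[[10,-6.5,-0.3],[0,0,0]],[[10.3,-6.65,-0.4],[0,0,0]],[[10.3,-6.65,-0.4],[0,0,0]]]'
python3 - <<'E'
from h import *
o=ctrl.get_obs();print(o["t"],o["tool_pos"],o["contact_force"]);cv2.imwrite("pics/w1.png",ctrl.get_image("wrist"))
for q,z in (("pin_grip",.09),("pin_collar",.06),("pin_rest",0)):
    for d in ctrl.landmark_of("wrist",q)[:3]: print(q,round(d["score"],2),np.round(d["position"]),atz("wrist",d["position"],z))
E
```

```text
t: 1.62
tool_pos: [0.3711, -0.3712, 0.2567]
tool_rot: [3.109, 0.447, 0.001]
contact_force: [0.9, 0.5, 0.0]
opening: 0.0851
grip_force: 0.0
t: 2.12
tool_pos: [0.4502, -0.28, 0.2604]
tool_rot: [3.109, 0.449, -0.0]
contact_force: [-0.4, -1.0, -0.5]
opening: 0.0858
grip_force: 0.0
2.125 [ 0.4502 -0.28    0.2604] [-0.4362 -1.0393 -0.4587]
pin_grip 0.95 [322. 140.] [ 0.4845 -0.2721  0.09  ]
pin_grip 0.91 [404. 188.] [ 0.4617 -0.3631  0.09  ]
pin_collar 0.75 [400. 180.] [ 0.4628 -0.3658  0.06  ]
pin_collar 0.57 [324. 137.] [ 0.484 -0.275  0.06 ]
pin_rest 0.61 [321. 128.] [ 0.4866 -0.2713  0.    ]
```

View pics/w1.png

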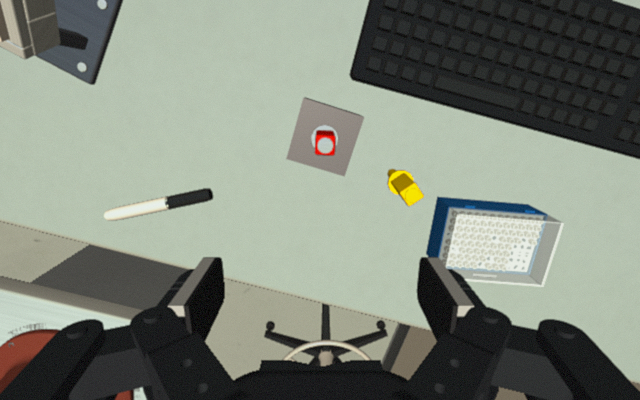

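The wrist view shows the rest at (325,137) with the red grip at (325,143). The yellow look-alike is at (405,187) and will be left alone. I'll measure the grip's yaw with a crop.

Run:
```python
from h import *
im=cv2.imread("pics/w1.png"); c=im[115:165,300:350]; cv2.imwrite("pics/c1.png",cv2.resize(c,(600,600),interpolation=cv2.INTER_CUBIC))
cs=np.array([atz("wrist",p,.06) for p in ([305,97],[363,116],[345,175],[288,158])]);print(cs,cs.mean(0));e=cs[1]-cs[0];print(np.degrees(np.arctan2(e[1],e[0])))
```

```text
[[ 0.5163 -0.2458  0.06  ]
 [ 0.5151 -0.3067  0.06  ]
 [ 0.4519 -0.3077  0.06  ]
 [ 0.4526 -0.245   0.06  ]] [ 0.484  -0.2763  0.06  ]
-91.17073484028323
```

View pics/c1.png

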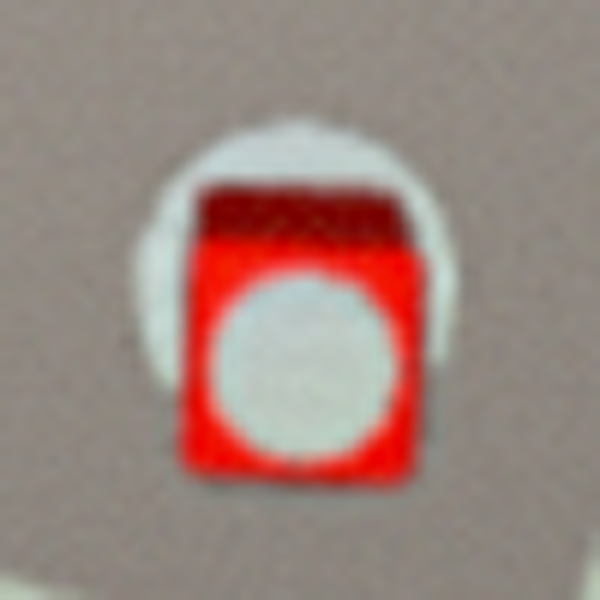

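Run:
```python
from h import *
p=atz("wrist",[325.3,145.2],.113);print(p)
# collar circle centre approx in crop (297,285..)
print(atz("wrist",[300+297/12,115+280/12],.065))
T=R.from_rotvec(ctrl.get_obs()["tool_rot"]).as_matrix()@R.from_rotvec([0,0,.05]).as_matrix()
go([.4835,-.274,.072],T)
```

```text
[ 0.4833 -0.2757  0.113 ]
[ 0.4834 -0.2759  0.065 ]
shift [ 3.47  0.28 18.82] turn [-0.    0.    0.05]
```

```bash
python3 -m handwheel '[[[3.43,0.42,4],[0,0,0.05]],[[3.43,0.42,9],[0,0,0.05]],[[3.43,0.42,13],[0,0,0.05]],[[3.43,0.42,16.5],[0,0,0.05]],[[3.43,0.42,18.8],[0,0,0.05]]]' 0 && python3 -m handwheel '[[[0,0,0],[0,0,0]],[[0,0,0],[0,0,0]],[[0,0,0],[0,0,0]],[[0,0,0],[0,0,0]],[[0,0,0],[0,0,0]]]' 1 50
```

```text
t: 2.95
tool_pos: [0.4827, -0.2747, 0.07]
tool_rot: [-3.118, -0.366, 0.003]
contact_force: [-0.0, 0.5, -0.3]
opening: 0.0429
grip_force: 0.0
t: 3.58
tool_pos: [0.4846, -0.2744, 0.0729]
tool_rot: [3.119, 0.369, 0.002]
contact_force: [0.6, 0.8, -1.2]
opening: 0.0173
grip_force: 50.5
```

```bash
python3 -m handwheel '[[[0,0,-2],[0,0,0]],[[0,0,-6],[0,0,0]],[[0,0,-11],[0,0,0]],[[0,0,-16],[0,0,0]],[[0,0,-19],[0,0,0]]]'
cat >> h.py <<'E'
def frame(yaw):
    "stand rotation"
    return R.from_euler("z",yaw).as_matrix()
def toolR(yaw):
    S=frame(yaw); n=S@[-.5,0,.8660254]; z=-n; y=-S[:,1]; return np.c_[np.cross(y,z),y,z]
E
python3 - <<'E'
from h import *
yaw=-np.radians(10.7); S=frame(yaw); n=S@[-.5,0,.8660254]
p=np.array([.538,.068,.105])+n*(.016+.012+.17);print(p,toolR(yaw)); go(p,toolR(yaw))
E
```

```text
t: 4.2
tool_pos: [0.4853, -0.2748, 0.2679]
tool_rot: [3.115, 0.369, 0.008]
contact_force: [0.9, -1.6, -1.0]
opening: 0.0172
grip_force: 50.6
[0.4407 0.0864 0.2765] [[ 0.851  -0.1857  0.4913]
 [-0.1608 -0.9826 -0.0928]
 [ 0.5    -0.     -0.866 ]]
shift [  4.12 -36.15  -1.02] turn [-0.1068  0.5104  0.414 ]
```

```bash
python3 -m handwheel '[[[0.5,-5,-1],[-0.01,0.06,0.05]],[[1,-11,-1],[-0.03,0.17,0.13]],[[2,-17,-1],[-0.05,0.26,0.21]],[[2.7,-23,-1],[-0.07,0.35,0.29]],[[3.4,-29,-1],[-0.09,0.43,0.36]]]'
python3 - <<'E'
from h import *
yaw=-np.radians(10.7); S=frame(yaw); n=S@[-.5,0,.8660254]
p=np.array([.538,.068,.105])+n*(.016+.012+.17); go(p,toolR(yaw))
E
```

```text
t: 4.82
tool_pos: [0.4489, 0.0169, 0.2743]
tool_rot: [3.022, -0.204, 0.679]
contact_force: [1.1, 0.7, -0.7]
opening: 0.0173
grip_force: 50.6
shift [-1.47 -6.77 -1.  ] turn [-0.0163  0.0805  0.0484]
```

```bash
python3 -m handwheel '[[[-0.8,-4,-0.5],[-0.01,0.05,0.03]],[[-1.5,-6.8,-1],[-0.016,0.08,0.048]],[[-1.5,-6.8,-1],[-0.016,0.08,0.048]],[[-1.5,-6.8,-1],[-0.016,0.08,0.048]]]'
python3 - <<'E'
from h import *
cv2.imwrite("pics/w2.png",ctrl.get_image("wrist"))
for q in ("bore_left","bore_mid","bore_right","cover_plate","pin_collar","pin_grip"):
    for d in ctrl.landmark_of("wrist",q)[:2]: print(q,round(d["score"],2),np.round(d["position"],1))
E
```

```text
t: 5.32
tool_pos: [0.4409, 0.0852, 0.2754]
tool_rot: [2.978, -0.271, 0.789]
contact_force: [-0.2, -0.4, 0.0]
opening: 0.0174
grip_force: 50.5
bore_left 0.58 [574.3 184. ]
bore_mid 0.57 [162.9 151.9]
cover_plate 0.89 [315.8 165.3]
cover_plate 0.43 [319.3 249.7]
pin_collar 0.62 [319.8 249.1]
pin_collar 0.33 [162.2 151.7]
pin_grip 0.67 [319.  283.1]
```

View pics/w2.png

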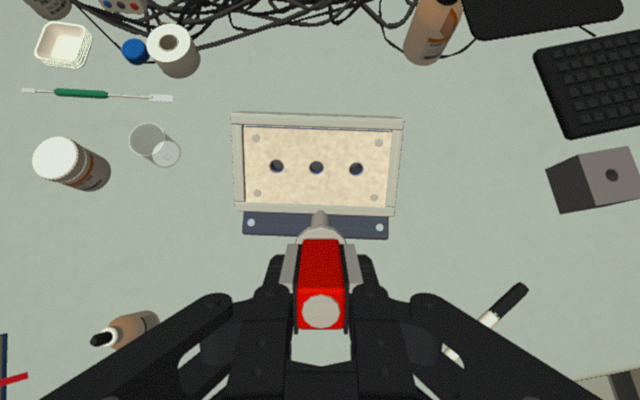

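The holes show at about (277,166), (316,167) and (356,169). The pin is held straight, with its tip at (320,212). I'll take sub-pixel centroids and intersect them with the plate's top plane.

```bash
cat >> h.py <<'E'
def holes(im,z=.1189,box=(150,185,255,380)):
    r0,r1,c0,c1=box; g=im[r0:r1,c0:c1].max(2); m=(g<120).astype(np.uint8)
    n,_,st,ce=cv2.connectedComponentsWithStats(m); out=[]
    for i in range(1,n):
        if 40<st[i,4]<600: out.append((ce[i]+[c0,r0],st[i,4]))
    return sorted(out,key=lambda x:x[0][0])
E
python3 - <<'E'
from h import *
im=cv2.imread("pics/w2.png"); h=holes(im); print(h)
P=np.array([atz("wrist",x[0],.1189) for x in h]);print(P,np.linalg.norm(P[0]-P[-1]));d=P[0]-P[-1];print(np.degrees(np.arctan2(-d[0],d[1])))
# top camera cross-check
t=cv2.imread("pics/top0.png"); ht=holes(t,box=(188,212,270,318)); print(ht); print([atz("top",x[0],.1189) for x in ht])
if len(h)==len(ht)==3: print([tri([("wrist",a[0]),("top",b[0])]) for a,b in zip(h,ht)])
o=ctrl.get_obs();T=R.from_rotvec(o["tool_rot"]).as_matrix();X=o["tool_pos"]+T[:,2]*.064;print("tip",X,proj("wrist",X),"z",T[:,2])
E
```

```text
[(array([275.9106, 165.561 ]), np.int32(123)), (array([315.7217, 166.8522]), np.int32(115)), (array([355.5086, 168.1638]), np.int32(116))]
[[0.5462 0.11   0.1189]
 [0.5377 0.0711 0.1189]
 [0.5291 0.0322 0.1189]] 0.0797400836808486
-12.378025452018578
[]
[]
tip [0.4721 0.0788 0.2186] [np.float64(320.3964568028734), np.float64(215.3178984538035)] z [ 0.4854 -0.0921 -0.8694]
```

Run:
```python
from h import *
yaw=-np.radians(12.4); n=frame(yaw)@[-.5,0,.8660254]
go(np.array([.5377,.0711,.1189])+n*(.064+.02),toolR(yaw))
```

```text
shift [ 0.75 -0.59  9.93] turn [-0.0143  0.0068  0.0294]
```

```bash
python3 -m handwheel '[[[0.4,-0.3,4],[-0.014,0.007,0.029]],[[0.75,-0.59,8],[-0.014,0.007,0.029]],[[0.75,-0.59,9.9],[-0.014,0.007,0.029]],[[0.75,-0.59,9.9],[-0.014,0.007,0.029]],[[0.75,-0.59,9.9],[-0.014,0.007,0.029]]]'
python3 - <<'E'
from h import *
im=ctrl.get_image("wrist")
cv2.imwrite("pics/w3.png",im); cv2.imwrite("pics/c3.png",cv2.resize(im[60:260,200:440],(720,600),interpolation=cv2.INTER_CUBIC))
o=ctrl.get_obs();T=R.from_rotvec(o["tool_rot"]).as_matrix();X=o["tool_pos"]+T[:,2]*.064;print("tip",X,proj("wrist",X),"z",T[:,2])
yaw=-np.radians(12.4); n=frame(yaw)@[-.5,0,.8660254]
go(np.array([.5377,.0711,.1189])+n*(.064),toolR(yaw))
E
```

```text
t: 6.3
tool_pos: [0.4968, 0.0809, 0.1931]
tool_rot: [2.965, -0.32, 0.797]
contact_force: [-0.1, 0.5, -0.9]
opening: 0.0173
grip_force: 50.6
tip [0.5284 0.0742 0.1383] [np.float64(320.4564374867075), np.float64(215.28032386638958)] z [ 0.491  -0.1062 -0.8647]
shift [-0.11  0.09  2.17] turn [-0.0017 -0.0027  0.0011]
```

View pics/c3.png

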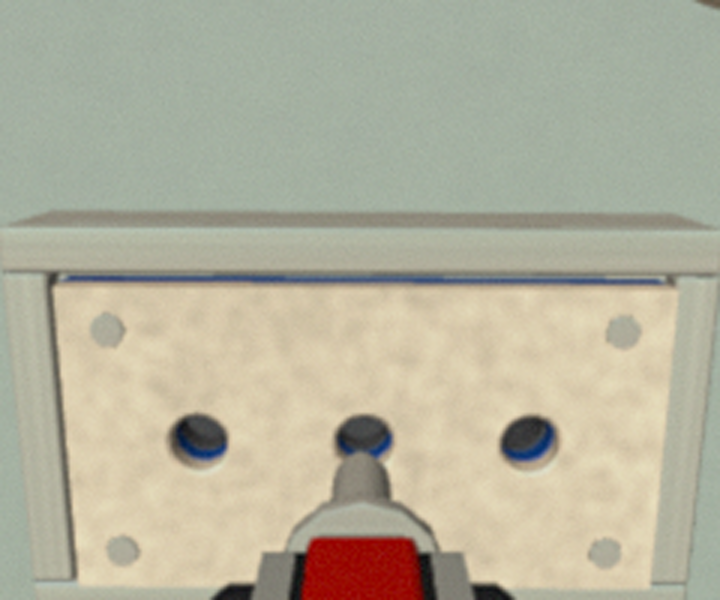

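The left and right hole rims are centred at crop (198,441) and (529,443). The pin hangs straight just below the middle hole, and the visible blue crescents show the plates are only slightly out of line. I'll re-measure the hole centre from the rims.

Run:
```python
from h import *
yaw=-np.radians(12.4); S=frame(yaw); n=S@[-.5,0,.8660254]
L=atz("wrist",[200+198/3,60+441/3],.1189);Rr=atz("wrist",[200+529/3,60+443/3],.1189);M=(L+Rr)/2
d=L-Rr;print(L,Rr,M,np.linalg.norm(d),np.degrees(np.arctan2(-d[0],d[1])))
go(M+n*.064,toolR(yaw))
```

```text
[0.5461 0.1109 0.1189] [0.5286 0.0325 0.1189] [0.5374 0.0717 0.1189] 0.08034297962166753 -12.589051959005129
shift [-0.15  0.04  2.14] turn [-0.0017 -0.0027  0.0011]
```

```bash
python3 -m handwheel '[[[-0.1,0.05,0.8],[0,0,0]],[[-0.12,0.05,1.6],[0,0,0]],[[-0.12,0.05,2.2],[0,0,0]],[[-0.12,0.05,2.8],[0,0,0]],[[-0.12,0.05,3.2],[0,0,0]]]'
python3 - <<'E'
from h import *
o=ctrl.get_obs();T=R.from_rotvec(o["tool_rot"]);print(T.inv().apply(o["contact_force"]),o["wrist_torque"])
yaw=-np.radians(12.4); n=frame(yaw)@[-.5,0,.8660254]
go(np.array([.5374,.0715,.1189])+n*(.064),toolR(yaw))
E
```

```text
t: 6.98
tool_pos: [0.511, 0.0773, 0.1631]
tool_rot: [2.965, -0.319, 0.794]
contact_force: [-0.7, 0.3, 0.1]
opening: 0.0173
grip_force: 50.6
[-0.5517 -0.1387 -0.4386] [ 0.0631  0.3243 -0.078 ]
shift [ 0.13 -0.   -1.23] turn [-0.001   0.0001  0.0017]
```

```bash
python3 -m handwheel '[[[0,0,0.4],[0,0,0]],[[0,0,0.8],[0,0,0]],[[0,0,1.1],[0,0,0]],[[0,0,1.4],[0,0,0]],[[0,0,1.7],[0,0,0]]]'
python3 - <<'E'
from h import *
o=ctrl.get_obs();T=R.from_rotvec(o["tool_rot"]);print(T.inv().apply(o["contact_force"]),o["wrist_torque"])
yaw=-np.radians(12.4); n=frame(yaw)@[-.5,0,.8660254]
go(np.array([.5374,.0715,.1189])+n*(.064),toolR(yaw))
E
```

```text
t: 7.6
tool_pos: [0.5196, 0.0757, 0.1507]
tool_rot: [2.965, -0.32, 0.795]
contact_force: [-21.2, 4.2, 22.1]
opening: 0.0174
grip_force: 54.8
[ -7.6386   0.4445 -29.9785] [ 0.2757  1.6703 -0.0437]
shift [-0.    0.03 -2.73] turn [-0.0012 -0.0003  0.0012]
```

The pin is blocked about 26 mm below the plate top, so the middle bore is stopped. I'll withdraw and try the left one.

```bash
python3 -m handwheel '[[[0,0,-1],[0,0,0]],[[0,0,-2.4],[0,0,0]],[[0,0,-3.7],[0,0,0]],[[0,-2,-3.9],[0,0,0]],[[0,-4,-3.9],[0,0,0]]]' && python3 -m handwheel '[[[0,0,0],[0,0,0]],[[0,0,0],[0,0,0]]]'
python3 - <<'E'
from h import *
im=ctrl.get_image("wrist"); cv2.imwrite("pics/c4.png",cv2.resize(im[60:260,200:440],(720,600),interpolation=cv2.INTER_CUBIC))
o=ctrl.get_obs();T=R.from_rotvec(o["tool_rot"]);print(T.inv().apply(o["contact_force"]))
yaw=-np.radians(12.5); n=frame(yaw)@[-.5,0,.8660254]
go(np.array([.5461,.1108,.1189])+n*(.064),toolR(yaw))
E
```

```text
t: 8.22
tool_pos: [0.5089, 0.1192, 0.1843]
tool_rot: [2.965, -0.32, 0.799]
contact_force: [-1.1, -0.5, -1.5]
opening: 0.0175
grip_force: 50.7
t: 8.48
tool_pos: [0.5085, 0.1185, 0.1829]
tool_rot: [2.965, -0.319, 0.795]
contact_force: [-0.6, 0.8, -1.3]
opening: 0.0173
grip_force: 50.5
[ 0.2756 -0.1552  1.0814]
shift [ 0.12 -0.08  1.05] turn [-0.0018 -0.0007  0.003 ]
```

View pics/c4.png

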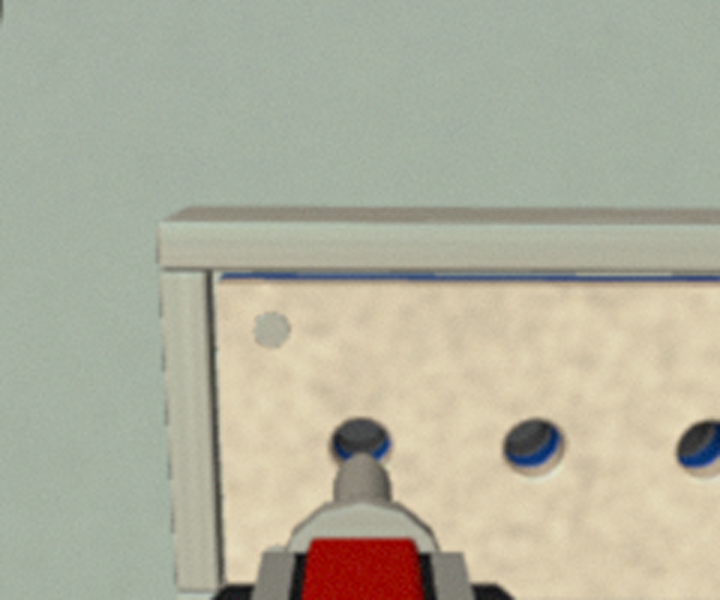

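The tip hangs in line with the left hole, rim centre about (361,446) in the crop. I'll go down.

```bash
python3 -m handwheel '[[[0.08,-0.03,0.7],[0,0,0]],[[0.08,-0.03,1.3],[0,0,0]],[[0.08,-0.03,1.9],[0,0,0]],[[0.08,-0.03,2.5],[0,0,0]],[[0.08,-0.03,3],[0,0,0]]]' && python3 -m handwheel '[[[0,0,0.4],[0,0,0]],[[0,0,0.8],[0,0,0]],[[0,0,0.9],[0,0,0]]]'
python3 - <<'E'
from h import *
o=ctrl.get_obs();T=R.from_rotvec(o["tool_rot"]);print(T.inv().apply(o["contact_force"]),o["wrist_torque"])
yaw=-np.radians(12.5); n=frame(yaw)@[-.5,0,.8660254]
go(np.array([.5461,.1108,.1189])+n*(.064),toolR(yaw))
E
```

```text
t: 9.15
tool_pos: [0.5242, 0.1156, 0.1566]
tool_rot: [2.965, -0.319, 0.795]
contact_force: [-0.0, -0.1, -0.5]
opening: 0.0176
grip_force: 50.5
t: 9.52
tool_pos: [0.5285, 0.115, 0.1509]
tool_rot: [2.965, -0.32, 0.794]
contact_force: [-16.7, 2.2, 14.9]
opening: 0.0176
grip_force: 53.6
[ -7.1075   1.431  -21.2475] [-0.1447  1.8006 -0.2521]
shift [-0.03  0.02 -2.72] turn [-0.0016  0.0006  0.0026]
```

The left bore stops at the same depth, so the right bore must be the through one.

```bash
python3 -m handwheel '[[[0,0,-1.5],[0,0,0]],[[0,0,-3.5],[0,0,0]],[[0,2,-3.9],[0,0,0]],[[0,5.5,-3.9],[0,0,0]],[[0,8,-3.9],[0,0,0]]]' && python3 -m handwheel '[[[0,0,0],[0,0,0]],[[0,0,0],[0,0,0]]]'
python3 - <<'E'
from h import *
im=ctrl.get_image("wrist"); cv2.imwrite("pics/c5.png",cv2.resize(im[60:260,200:440],(720,600),interpolation=cv2.INTER_CUBIC))
o=ctrl.get_obs();T=R.from_rotvec(o["tool_rot"]);print(T.inv().apply(o["contact_force"]))
yaw=-np.radians(12.5); n=frame(yaw)@[-.5,0,.8660254]
go(np.array([.5288,.0325,.1189])+n*(.064),toolR(yaw))
E
```

```text
t: 10.15
tool_pos: [0.4923, 0.04, 0.1839]
tool_rot: [2.964, -0.318, 0.798]
contact_force: [0.1, -0.1, -1.0]
opening: 0.0178
grip_force: 50.6
t: 10.4
tool_pos: [0.4927, 0.0411, 0.1836]
tool_rot: [2.965, -0.319, 0.797]
contact_force: [0.2, 0.0, -0.6]
opening: 0.0177
grip_force: 50.6
[-0.3414 -0.0082  0.0555]
shift [-0.    0.08  1.05] turn [-0.0027 -0.0009  0.0036]
```

View pics/c5.png

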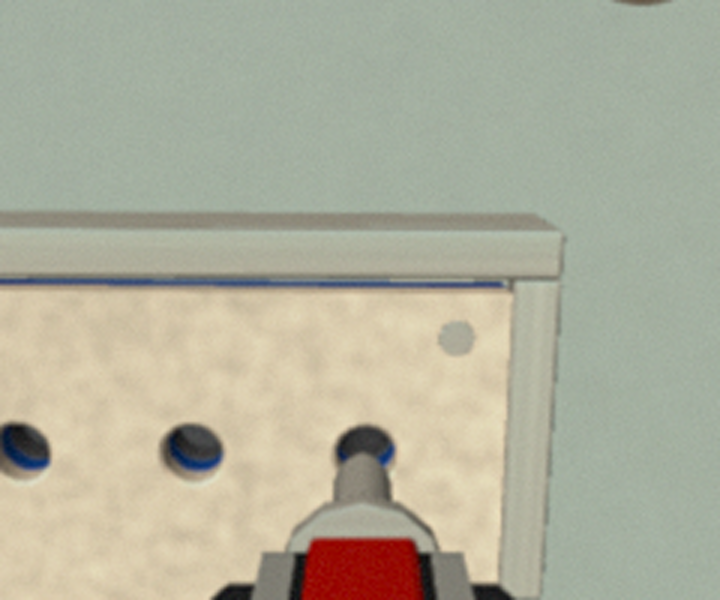

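The right hole is at crop (366,452), about 1 mm to the right of the tip. I'll correct by 0.9 mm and descend past the stop depth.

```bash
python3 -m handwheel '[[[0,0.09,0.7],[0,0,0]],[[0,0.09,1.5],[0,0,0]],[[0,0.09,2.3],[0,0,0]],[[0,0.09,3],[0,0,0]],[[0,0.09,3.4],[0,0,0]]]' && python3 -m handwheel '[[[0,0,0.3],[0,0,0]],[[0,0,0.6],[0,0,0]],[[0,0,0.9],[0,0,0]],[[0,0,0.9],[0,0,0]]]'
python3 - <<'E'
from h import *
o=ctrl.get_obs();T=R.from_rotvec(o["tool_rot"]);print(T.inv().apply(o["contact_force"]),o["wrist_torque"])
yaw=-np.radians(12.5); n=frame(yaw)@[-.5,0,.8660254]
go(np.array([.5288,.0325,.1189])+n*(.012),toolR(yaw))
E
```

```text
t: 11.08
tool_pos: [0.5089, 0.0362, 0.1528]
tool_rot: [2.965, -0.319, 0.794]
contact_force: [-0.4, 0.1, -0.8]
opening: 0.0176
grip_force: 50.6
t: 11.58
tool_pos: [0.5131, 0.0356, 0.1453]
tool_rot: [2.966, -0.319, 0.795]
contact_force: [0.7, 3.5, -2.9]
opening: 0.0175
grip_force: 50.3
[-1.5027 -3.5237  2.4483] [0.7224 0.5189 0.4035]
shift [ 0.06 -0.03  1.89] turn [-0.0028  0.0002  0.003 ]
```

It is past the stop depth with almost no force, so this is the through bore. On to the home position.

```bash
python3 -m handwheel '[[[0,-0.03,0.4],[0,0,0]],[[0,-0.03,0.8],[0,0,0]],[[0,-0.03,1.2],[0,0,0]],[[0,-0.03,1.5],[0,0,0]],[[0,-0.03,1.7],[0,0,0]]]'
python3 -m handwheel '[[[0,0,0.1],[0,0,0]],[[0,0,0.2],[0,0,0]],[[0,0,0.2],[0,0,0]]]'
python3 - <<'E'
from h import *
o=ctrl.get_obs();T=R.from_rotvec(o["tool_rot"]);print(T.inv().apply(o["contact_force"]),o["wrist_torque"])
yaw=-np.radians(12.5); n=frame(yaw)@[-.5,0,.8660254]
go(np.array([.5288,.0325,.1189])+n*(.012),toolR(yaw))
E
```

```text
t: 12.2
tool_pos: [0.5215, 0.034, 0.1307]
tool_rot: [2.966, -0.319, 0.794]
contact_force: [-3.4, 4.9, 0.7]
opening: 0.0176
grip_force: 51.0
t: 12.58
tool_pos: [0.5224, 0.0338, 0.1292]
tool_rot: [2.966, -0.319, 0.794]
contact_force: [-5.6, 4.3, 1.5]
opening: 0.0174
grip_force: 51.4
[-4.8181 -2.9701 -4.468 ] [0.8015 0.9898 0.3171]
shift [ 0.05 -0.01  0.02] turn [-0.0023  0.0007  0.0031]
```

Contact is starting at about 4 N along the axis. I'll press a little further to seat the collar.

```bash
python3 -m handwheel '[[[0.05,-0.03,0.1],[0,0,0]],[[0.05,-0.03,0.2],[0,0,0]],[[0.05,-0.03,0.25],[0,0,0]],[[0.05,-0.03,0.25],[0,0,0]]]'
python3 - <<'E'
from h import *
o=ctrl.get_obs();T=R.from_rotvec(o["tool_rot"]);print(T.inv().apply(o["contact_force"]),o["wrist_torque"])
im=ctrl.get_image("wrist"); cv2.imwrite("pics/c6.png",cv2.resize(im[60:260,200:440],(720,600),interpolation=cv2.INTER_CUBIC))
yaw=-np.radians(12.5); n=frame(yaw)@[-.5,0,.8660254]
go(np.array([.5288,.0325,.1189])+n*(.012),toolR(yaw))
E
```

```text
t: 13.08
tool_pos: [0.5227, 0.0339, 0.1291]
tool_rot: [2.967, -0.319, 0.786]
contact_force: [-36.7, 5.7, 27.6]
opening: 0.0173
grip_force: 56.7
[-18.54     2.2623 -42.3109] [ 0.6322  3.3987 -0.153 ]
shift [ 0.03 -0.   -0.  ] turn [-0.0005  0.0056  0.0036]
```

View pics/c6.png

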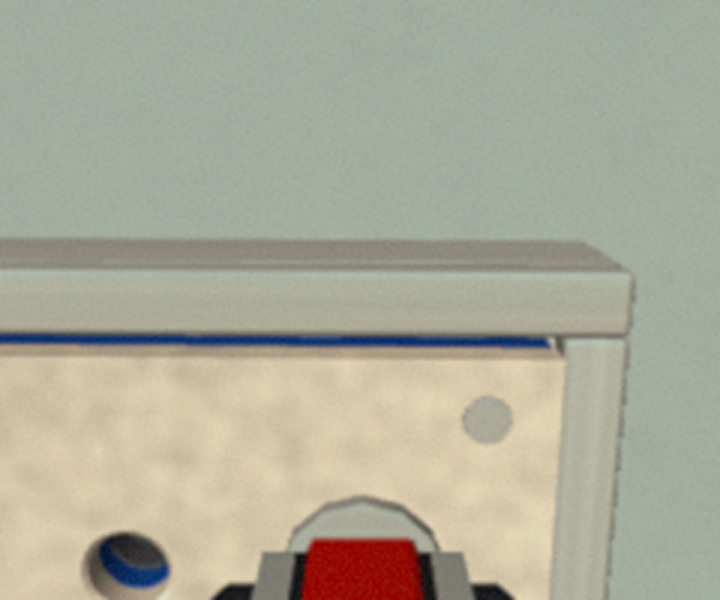

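The collar lies on the white plate and meets a firm 42 N stop. I'll relax, open and back straight out.

```bash
python3 -m handwheel '[[[-0.04,0,-0.15],[0,0,0]],[[-0.05,0,-0.22],[0,0,0]]]'
python3 -m handwheel '[[[0,0,0],[0,0,0]],[[0,0,0],[0,0,0]],[[0,0,0],[0,0,0]],[[0,0,0],[0,0,0]]]' 0 20 && python3 -m handwheel '[[[0,0,-1.5],[0,0,0]],[[0,0,-4],[0,0,0]],[[0,0,-8],[0,0,0]],[[0,0,-11],[0,0,0]],[[0,0,-12],[0,0,0]]]'
python3 - <<'E'
from h import *
im=ctrl.get_image("wrist"); cv2.imwrite("pics/w7.png",im)
o=ctrl.get_obs();print(o["t"],o["contact_force"],o["grip_force"])
for q in("pin_grip","pin_collar"): print([(round(d["score"],2),d["position"]) for d in ctrl.landmark_of("wrist",q)[:2]])
b=np.array([.5288,.0325,.1189]);n=frame(-np.radians(12.5))@[-.5,0,.8660254];print(proj("wrist",b+n*.03),proj("wrist",b),"grip top",proj("wrist",b+n*.053))
E
```

```text
t: 13.38
tool_pos: [0.5224, 0.0338, 0.1292]
tool_rot: [2.965, -0.319, 0.793]
contact_force: [-4.3, 2.3, -1.4]
opening: 0.0175
grip_force: 51.1
t: 13.88
tool_pos: [0.5231, 0.0336, 0.1294]
tool_rot: [2.965, -0.319, 0.796]
contact_force: [0.0, 0.1, 0.3]
opening: 0.0425
grip_force: 0.0
t: 14.5
tool_pos: [0.4647, 0.0467, 0.2357]
tool_rot: [2.964, -0.319, 0.802]
contact_force: [0.4, 0.1, -0.7]
opening: 0.0431
grip_force: 0.0
14.55 [0.7385 0.5437 1.1057] 0.0
[(0.81, [321.2, 201.7]), (0.6, [397.6, 49.7])]
[(0.65, [317.6, 192.9])]
[np.float64(320.3056853094304), np.float64(198.24593287123776)] [np.float64(320.3626635977464), np.float64(187.9746425792337)] grip top [np.float64(320.2525697160163), np.float64(207.8209077452053)]
```

View pics/w7.png

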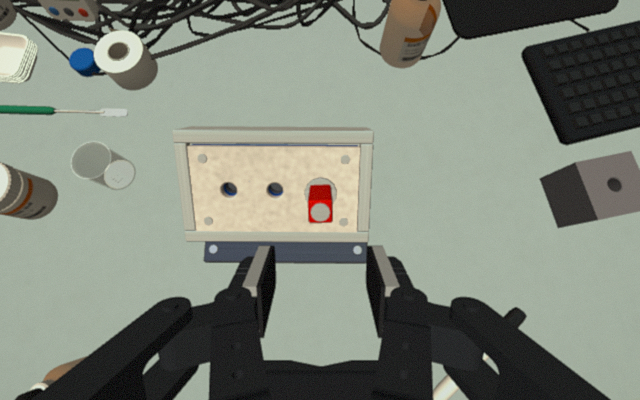

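The pin stands in the right hole with its collar on the plate, red grip at (320,203), and everything else is undisturbed. As a check on seating, I'll shut the fingers and touch the pin's top, which should be 53 mm above the plate.

```bash
python3 -m handwheel '[[[0,0,0],[0,0,0]],[[0,0,0],[0,0,0]],[[0,0,0],[0,0,0]],[[0,0,0],[0,0,0]],[[0,0,0],[0,0,0]]]' 1 20
python3 - <<'E'
from h import *
yaw=-np.radians(12.5); n=frame(yaw)@[-.5,0,.8660254]
go(np.array([.5288,.0325,.1189])+n*.053,toolR(yaw))
E
```

```text
t: 15.28
tool_pos: [0.4642, 0.0466, 0.233]
tool_rot: [2.965, -0.319, 0.795]
contact_force: [-0.0, 0.4, -0.1]
opening: 0.0002
grip_force: 0.0
shift [ 0.02 -0.01  7.89] turn [-0.0021 -0.0004  0.0033]
```

```bash
python3 -m handwheel '[[[-0.15,0,3],[0,0,0]],[[-0.15,0,6],[0,0,0]],[[-0.15,0,7.2],[0,0,0]],[[-0.15,0,7.5],[0,0,0]],[[-0.15,0,7.7],[0,0,0]]]' && python3 -m handwheel '[[[0,0,0.1],[0,0,0]],[[0,0,0.2],[0,0,0]],[[0,0,0.3],[0,0,0]],[[0,0,0.3],[0,0,0]]]'
python3 - <<'E'
from h import *
yaw=-np.radians(12.5); n=frame(yaw)@[-.5,0,.8660254]
o=ctrl.get_obs();print(R.from_rotvec(o["tool_rot"]).inv().apply(o["contact_force"]))
go(np.array([.5288,.0325,.1189])+n*.053,toolR(yaw))
E
```

```text
t: 15.9
tool_pos: [0.501, 0.0387, 0.1668]
tool_rot: [2.965, -0.319, 0.798]
contact_force: [-0.6, -0.6, 0.1]
opening: -0.0002
grip_force: 0.0
t: 16.4
tool_pos: [0.502, 0.0383, 0.1631]
tool_rot: [2.965, -0.319, 0.795]
contact_force: [0.1, -0.0, -0.1]
opening: 0.0001
grip_force: 0.0
[ 0.0585 -0.0062  0.0986]
shift [ 0.16 -0.01 -0.1 ] turn [-0.0021 -0.0006  0.0031]
```

There is no contact even 1 mm below the nominal top height, so the pin isn't standing proud. I'll retreat and hand in.

```bash
python3 -m handwheel '[[[0,0,-3],[0,0,0]],[[0,0,-7],[0,0,0]],[[0,0,-10],[0,0,0]],[[0,0,-10],[0,0,0]],[[0,0,-10],[0,0,0]]]' && python3 -c "
from station import ctrl
print(ctrl.get_obs()['contact_force']); print(ctrl.finish_job())"
```

```text
t: 17.02
tool_pos: [0.453, 0.0489, 0.2482]
tool_rot: [2.965, -0.319, 0.793]
contact_force: [0.7, -0.6, -0.5]
opening: 0.0002
grip_force: 0.0
[ 0.71207994 -0.62454847 -0.54438096]
the job is handed in; nothing more can be done
None
```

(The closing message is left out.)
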